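Seat the fixture plate on its three-ball base

TASK

The aluminium fixture plate is parked in its low grey rack, with the middle handle under the roof and only the end bar sticking out. Draw it out by the end bar and set it down flat on the bench, let go, then take it by its middle handle and put it on the grey three-ball base with the end bar next to the base's upright back plate. Lower it gently (do not drop it) and press it down until the spring rollers ride over its long edges and pull it fully home on the three balls, then let go.

Things in the scene. Friction and masses are not known exactly. Their poses are not given: they have to be found in the camera images.
- carrier: Loose fixture plate, 0.42 kg: aluminium slab 180 x 92 x 10 mm on four feet, 102 mm wide over its rounded long edges. Origin at foot level below the handle's middle, x towards the end bar, z up. Slab from x = -84 to 96, z = 12 to 22 mm. Three vee grooves underneath (one near the bar, two at the other end) catch the base's balls if within 6 mm. It balances at the handle.
- carrier_handle (a point): Centre of the plate's middle handle, 62 mm above foot level: black bar 56 mm long (plate x), 16 mm thick (plate y), 24 mm high, on two posts 28 mm tall. Axes as the plate: x towards the end bar, z up. Nearly all of it is under the rack's roof at the start.
- carrier_bar (a point): Grip point on the plate's end bar, 88 mm from the handle centre along plate x and 62 mm above foot level: upright aluminium bar 12 mm thick (plate x), 56 mm wide (plate y), rising from 22 to 78 mm above foot level. Pinched across its 12 mm it carries the whole plate level. Axes as the plate.
- rack_origin (a point): Fixed grey rack: this point is on the bench near below the parked handle; x points straight out of the open mouth, z up. No floor: the plate stands on the bench, along x. Side walls 64 mm either side, back wall at x = -92 mm, roof from x = -96 to +26 mm, underside 86 and top 91 mm high. The plate is clear of the rack once its handle is 125 mm or more out.
- base_home (a point): Where the centre of the plate's handle (carrier_handle) is when the plate is fully home on the fixed base, 81 mm above the bench. x points to the upright back plate (the plate's x must point the same way), z up. Base: grey slab 204 x 116 x 14 mm with ears 180 mm wide. Two of its three balls stand at x = -48, y = +28 and -28 mm.
- base_ball (a point): Centre of the base's single ball, 60 mm from base_home towards the back plate, 20 mm above the bench (all three alike: polished, slippery steel, 16 mm). The plate's groove near the end bar goes over it. Axes as base_home.
- base_back (a point): Middle of the top edge of the base's upright back plate (104 mm wide, 8 mm thick), 95 mm above the bench. Its face stands 12 mm beyond the end bar of the seated plate: no room for a finger between them. Axes as base_home.
- roller_l (a joint): Outward travel (m, 0 to 0.008) of the slippery spring roller at the base's +y side, 55 mm from the middle; 12 mm thick, 32 mm long; its bracket is 50 mm high. Spring: 7 N at 0, plus 1.5 N per mm. The plate's edge meets it about 11 mm above home, and pressing the plate past takes about 5 to 12 N; over the last 4 mm it bears on top of the edge and pulls the plate down. About 0.001 at home.
- roller_r (a joint): The same for the equal roller at the base's -y side.

How it is judged:
On the way:
1. the plate is out of the rack and stands flat on the bench, released (x of carrier_handle in the frame of rack_origin above 0.12 m and height (world z) of carrier below 0.012 m and angle between carrier's own z axis and vertical below 0.08 rad and contact force between the fingers and carrier below 0.3 N and linear speed of carrier below 0.02 m/s), for 0.2 s.
At the end, for the whole second after the job is handed in: The plate is at rest fully home on the three balls, pulled down by the rollers: handle centre within 3 mm sideways and 2.5 mm in height of its home point, level within 0.02 rad, turned within 0.035 rad with the end bar next to the back plate, and released (horizontal distance between carrier_handle and base_home below 0.003 m and z of carrier_handle in the frame of base_home between -0.003 and 0.0025 m and x of carrier_bar in the frame of base_home above 0.08 m and angle between the x axis of carrier and the x axis of base_home, either way round below 0.035 rad and angle between carrier's own z axis and vertical below 0.02 rad and linear speed of carrier below 0.02 m/s); the robot touches nothing.
It fails at once if the plate is dropped or slammed onto the base (faster than 0.6 m/s within 60 mm above home) (horizontal distance between carrier_handle and base_home below 0.03 m and z of carrier_handle in the frame of base_home below 0.06 m and linear speed of carrier above 0.6 m/s).
It also fails if it takes over 53 s, if anything falls off the work surface, if the arm or the gripper's body presses on something with over 40 N, if the wrist force passes 120 N, or if a joint passes its speed limit or range.

ROBOT

A 6-joint arm with a two-finger parallel gripper is mounted at the origin on a cart in front of the work surface, level with it; the furniture and walls round the work are solid. World frame = base frame: x ahead of the robot, y to its left, z up, the work surface at z = 0. Lengths are in m, angles in rad, forces in N, time in s.
With the tool pointing down it reaches from about 0.275 to 0.85 m from the base axis. Payload 5.2 kg.
Tool frame: the origin (TCP) lies midway between the tips of the shut fingers; the grasp point (between the pads) lies 19 mm behind it (arm.pinch_z is the distance from the TCP to the grasp point, in m); z points along the fingers, y is the direction in which the jaws open and shut (so a half turn about z gives the same grasp; the last joint's range is limited). The gripper opens to 85 mm and grips with 20 to 120 N. Pads are 22 mm wide; open, the fingers measure 114 mm over their backs; the gripper's body (76 mm by 85 mm) begins 54 mm behind the grasp point. The pads swing forward as they close: fully open they stand 13 mm farther back than shut.
Start: joints at [0.924, 0.259, 1.535, -0, 1.348, -0.203], TCP at [0.236, 0.497, 0.231] pointing down, gripper open.
Joint ranges: [-3.14, 3.14], [-0.91, 2.08], [0.19, 2.58], [-1.22, 4.36], [0.22, 2.71], [-3.12, 3.12]. Speed limits (rad/s): [2.57, 2.57, 3.14, 3.14, 3.14, 3.14].

INTERFACE

Orientations are given as a unit quaternion [x, y, z, w].
In Python, from plant import arm gives the robot as it stands.
- The arm moves only by the tool servo_tool, never from a script. Its argument "commands" is one flat list of numbers, 7 for each row, row after row: the shift along the tool's x, y, z in cm, then the turn, a rotation vector about the tool's x, y, z in degrees, then the closure, from 0 (fully open) to 1 (shut). A call has 1 to 5 rows; each row shifts and turns the pose as measured when the row begins, along the tool's axes as they then stand; what a row does not reach is not made up. A row lasts 1/8 s, in which the tool goes at most 62.5 mm and 10.7 degrees, less where a joint would pass 70% of its speed; a pose out of reach is approached as far as the arm can. A call is refused whole if a number of a shift passes 6.25 or a number of a turn 10.7, either way. A call with a gripper value outside its range is refused whole. The fingers move at their own pace and stop on an object; "newtons" is the grip in N (left out, the last holds). Time passes only in rows, so rows that do not move let the fingers close. It gives the time, the measured TCP pose, the force and the opening at its end, in the units of the state.
- arm.read_state(): the state, without advancing time (a new reading comes with each control period).
- arm.get_image(name): name is "scene" or "top" or "wrist"; returns the picture (400x640x3 uint8, blue, green, red); there is no depth.
- arm.camera_model(name): a dict with "mtx" (3x3 intrinsics, pixels), "k1" (the pictures are not rectified: a ray, as slopes to the right and down, at radius r is drawn at 1 + k1 r^2 times it, then the intrinsics apply), "R" (3x3) and "t" (3): a world point X has camera coordinates R X + t. Camera axes: x right, y down, z forward; pixel columns grow to the right and rows downward; lengths in m; the calibration is good to about 2 mm. A picture is of the moment at which its call begins: read the wrist's pose just before it. camera_model takes no time and is no camera call; for the wrist camera it gives the pose at the moment of the call.
- arm.close_job(): hands the job in, once; it reports no verdict.
The state is a dict: "time_s": time; "q": joint angles; "qd": joint speeds; "joint_efforts": joint torques, N m; "ee_pos": TCP position; "ee_rot": TCP orientation; "ft_force": force on the tool from outside, world axes, zero at the start; "wrist_torque": the same for the moment, N m; "opening": opening from 0.0 (shut) to 1.0 (fully open).
Only numpy, scipy, OpenCV 4.12 (cv2) and the standard library are available. Lean on these libraries where they do the work, as an engineer would, in place of code of your own. Each camera call takes 0.05 s, during which the arm holds its last target.

## Working session

There is one attempt and no reset: what is moved stays moved. The work goes in short steps, Python scripts to look and compute and a tool call to move; the robot and the scene stay as the last step left them, time stands still between calls to the robot, and variables do not carry over. Pictures are saved under pics/ and viewed, and the job is handed in when it is done.

Besides the shell and the picture viewer there is one more tool, called as name(argument=value, ...) on one line, values as JSON. servo_tool: Moves the arm, as the interface text tells. Its arguments: {"type":"object","properties":{"commands":{"type":"array","items":{"type":"number"}},"newtons":{"type":"number"}},"required":["commands"]}

```bash
mkdir -p pics; ls; cat > h.py <<'E'
import numpy as np,cv2
from plant import arm
from scipy.spatial.transform import Rotation as Ro
def ray(name,px,cm=None):
    c=cm or arm.camera_model(name);K=np.array(c["mtx"]);R=np.array(c["R"]);t=np.array(c["t"])
    p=np.atleast_2d(np.array(px,float))
    d=cv2.undistortPoints(p.reshape(-1,1,2),K,np.array([c["k1"],0,0,0.])).reshape(-1,2)
    d=np.c_[d,np.ones(len(d))]@R
    return -R.T@t,d
def onz(name,px,z,cm=None):
    o,d=ray(name,px,cm);s=(z-o[2])/d[:,2];return o+d*s[:,None]
def proj(name,X,cm=None):
    c=cm or arm.camera_model(name)
    R=np.array(c["R"]);t=np.array(c["t"],float)
    return cv2.projectPoints(np.atleast_2d(X).astype(float),cv2.Rodrigues(R)[0],t,np.array(c["mtx"]),np.array([c["k1"],0,0,0.]))[0].reshape(-1,2)
E
python3 - <<'E'
from h import *
for n in ["scene","top","wrist"]:
    c=arm.camera_model(n);cv2.imwrite(f"pics/{n}0.png",arm.get_image(n));print(n,c["k1"],np.round(-np.array(c["R"]).T@c["t"],3),np.array(c["mtx"])[0])
s=arm.read_state();print(s)
E
```

```text
pics
scene -0.03377903166834659 [-0.05  -0.976  0.619] [492.58740691   0.         323.2809086 ]
top -0.0015869371303363696 [ 0.308 -0.064  1.432] [437.22469031   0.         318.46007125]
wrist -0.0011820221060960484 [0.173 0.528 0.372] [276.777816     0.         325.95339769]
{'time_s': 0.15, 'q': array([ 9.24208025e-01,  2.59200129e-01,  1.53582930e+00,  3.24844629e-05,
        1.34800711e+00, -2.02794705e-01]), 'qd': array([-0.00226171, -0.00157504, -0.00291174, -0.00045254,  0.00089974,
       -0.00120146]), 'joint_efforts': array([ 8.53670645e-04, -4.46391785e+01, -2.90820265e+01, -4.44081716e-04,
        8.35090148e-03,  8.44904912e-05]), 'ee_pos': array([0.23587117, 0.4964096 , 0.23065343]), 'ee_rot': array([ 2.20083765e-01,  9.75480710e-01, -6.51286418e-04, -3.11901575e-04]), 'ft_force': array([-0.30847128,  0.14448813,  0.17972119]), 'wrist_torque': array([ 0.03245839, -0.01403441,  0.00662989]), 'opening': 1.0009927585599598}
```

View pics/scene0.png

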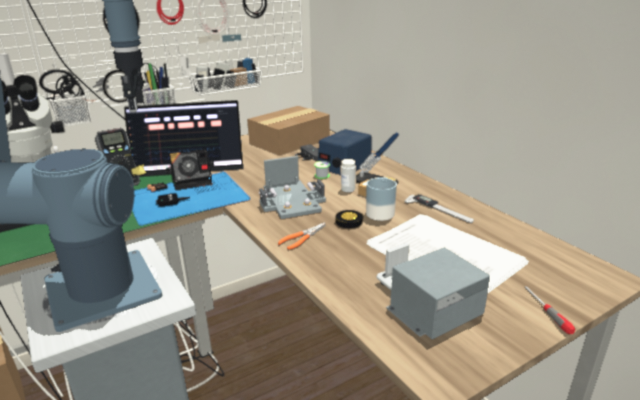

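View pics/top0.png

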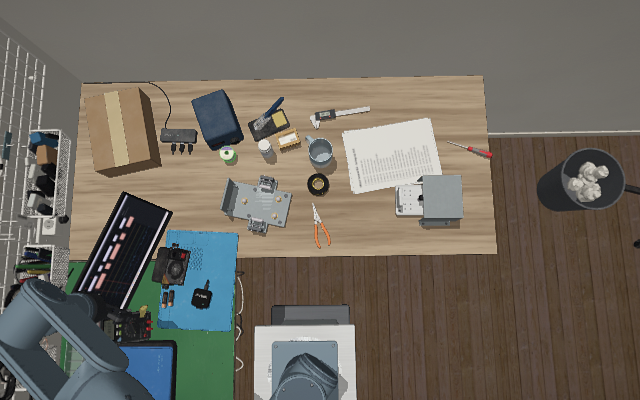

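View pics/wrist0.png

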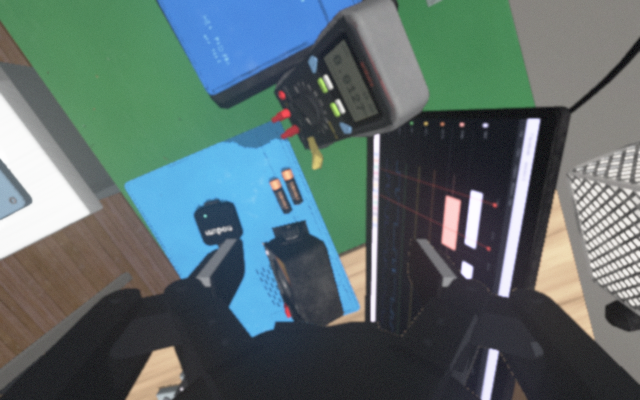

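```bash
python3 - <<'E'
from h import *
im=cv2.imread("pics/top0.png")
a=cv2.resize(im[160:245,205:305],None,fx=7,fy=7,interpolation=cv2.INTER_CUBIC);cv2.imwrite("pics/ta.png",a)
a=cv2.resize(im[160:235,385:475],None,fx=8,fy=8,interpolation=cv2.INTER_CUBIC);cv2.imwrite("pics/tb.png",a)
im=cv2.imread("pics/scene0.png")
a=cv2.resize(im[145:225,250:335],None,fx=7,fy=7,interpolation=cv2.INTER_CUBIC);cv2.imwrite("pics/sa.png",a)
E
```

```text
(no output)
```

View pics/ta.png

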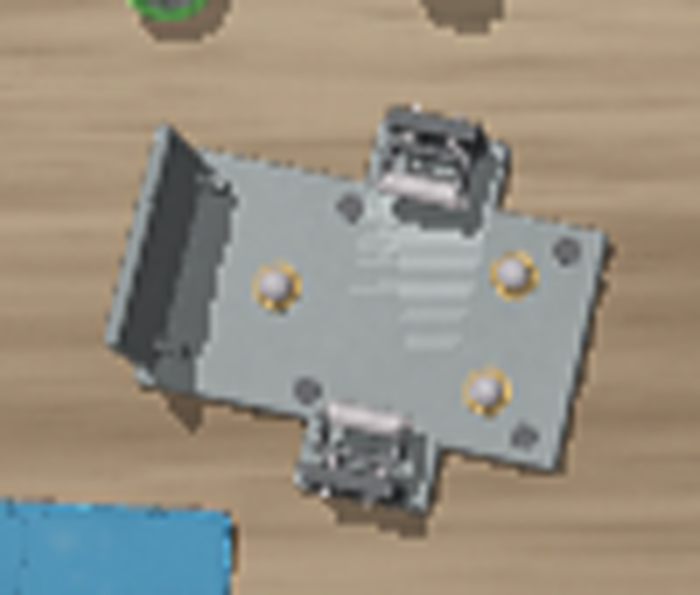

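View pics/tb.png

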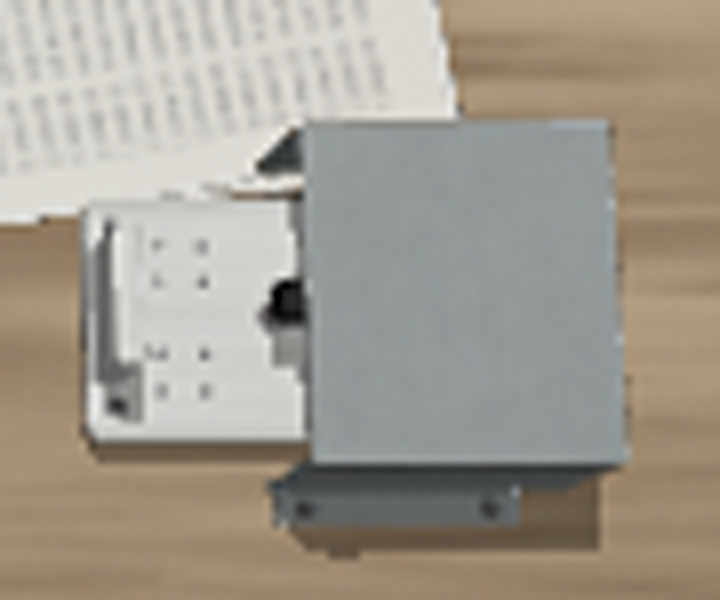

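View pics/sa.png

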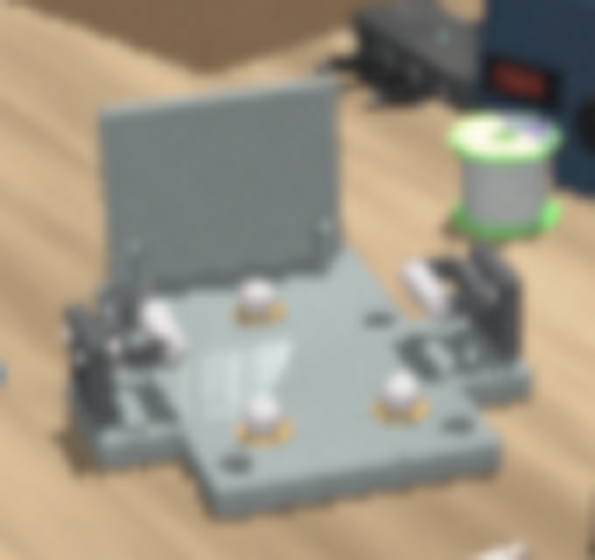

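```bash
python3 - <<'E'
from h import *
f=lambda p,s,ox,oy:(np.array(p,float)+.5)/s-.5+[ox,oy]
b=onz("top",f([(277,287),(514,273),(486,390)],7,205,160),0.022)
print("balls",b.round(4))
m=(b[1]+b[2])/2;d=b[0]-m;print(np.linalg.norm(d),np.linalg.norm(b[1]-b[2]))
u=d/np.linalg.norm(d);home=m+u*.048;print("home",home.round(4),"yaw",np.degrees(np.arctan2(u[1],u[0])))
v=b[2]-b[1];print("yaw from pair",np.degrees(np.arctan2(v[1],v[0])))
# scene check
g=proj("scene",[*b]);print("scene proj crop",((g-[250,145]+.5)*7).round(0))
r=onz("top",f([(302,122),(608,122),(628,462),(312,465)],8,385,160),0.091);print("roof",r.round(4))
p=onz("top",f([(88,203),(92,441),(300,197),(305,441)],8,385,160),0.022);print("slab",p.round(4))
for q in (r,p): print([round(np.linalg.norm(q[i]-q[j]),4) for i,j in((0,1),(1,2),(2,3),(3,0))])
E
```

```text
balls [[0.5474 0.1912 0.022 ]
 [0.5522 0.0802 0.022 ]
 [0.4972 0.0932 0.022 ]]
0.10693727225803451 0.05651590241048245
home [0.5349 0.1336 0.022 ] yaw 77.77835090797002
yaw from pair 166.7013019427031
scene proj crop [[249. 298.]
 [394. 393.]
 [255. 415.]]
roof [[ 0.6085 -0.3792  0.091 ]
 [ 0.6065 -0.4986  0.091 ]
 [ 0.4725 -0.4974  0.091 ]
 [ 0.4733 -0.376   0.091 ]]
slab [[ 0.5914 -0.306   0.022 ]
 [ 0.493  -0.3035  0.022 ]
 [ 0.5925 -0.3929  0.022 ]
 [ 0.4916 -0.3897  0.022 ]]
[np.float64(0.1194), np.float64(0.134), np.float64(0.1214), np.float64(0.1353)]
[np.float64(0.0985), np.float64(0.1338), np.float64(0.1009), np.float64(0.1302)]
```

```bash
cat >> h.py <<'E'
def Rt(yaw): # tool down, tool y at yaw deg
    a=np.radians(yaw);y=np.array([np.cos(a),np.sin(a),0]);z=np.array([0,0,-1.]);return np.c_[np.cross(y,z),y,z]
def plan(pos,yaw,ms=5.5,mr=9):
    s=arm.read_state();p=np.array(s["ee_pos"]);R=Ro.from_quat(s["ee_rot"]).as_matrix();T=Rt(yaw)
    rv=Ro.from_matrix(R.T@T).as_rotvec(degrees=True);D=np.array(pos)-p
    n=max(1,int(np.ceil(max(np.abs(R.T@D).max()*100/ms,np.linalg.norm(D)*100/6.0,np.linalg.norm(rv)/mr))))
    print("t",round(s["time_s"],2),"pos",p.round(4),"q",np.round(s["q"],2),"F",np.round(s["ft_force"],1),"op",round(s["opening"],3),"yaw",round(np.degrees(np.arctan2(R[1,1],R[0,1])),2),"tilt",np.round(R[:2,2],4))
    print("rows",n)
    for i in range(n):
        Ri=R@Ro.from_rotvec(rv*i/n,degrees=True).as_matrix()
        print((Ri.T@D/n*100).round(2),(rv/n).round(2))
E
python3 - <<'E'
from h import *
plan([.542,-.3125,.2],90)
E
```

```text
t 0.15 pos [0.2359 0.4964 0.2307] q [ 0.92  0.26  1.54  0.    1.35 -0.2 ] F [-0.3  0.1  0.2] op 1.001 yaw 64.57 tilt [-0.0009 -0.0011]
rows 15
[-4.16 -3.99  0.21] [-0.01 -0.   -1.7 ]
[-4.04 -4.12  0.21] [-0.01 -0.   -1.7 ]
[-3.92 -4.23  0.21] [-0.01 -0.   -1.7 ]
[-3.79 -4.35  0.21] [-0.01 -0.   -1.7 ]
[-3.66 -4.46  0.21] [-0.01 -0.   -1.7 ]
[-3.52 -4.56  0.21] [-0.01 -0.   -1.7 ]
[-3.39 -4.67  0.21] [-0.01 -0.   -1.7 ]
[-3.25 -4.76  0.21] [-0.01 -0.   -1.7 ]
[-3.11 -4.86  0.21] [-0.01 -0.   -1.7 ]
[-2.96 -4.95  0.21] [-0.01 -0.   -1.7 ]
[-2.81 -5.03  0.21] [-0.01 -0.   -1.7 ]
[-2.66 -5.11  0.21] [-0.01 -0.   -1.7 ]
[-2.51 -5.19  0.21] [-0.01 -0.   -1.7 ]
[-2.36 -5.26  0.21] [-0.01 -0.   -1.7 ]
[-2.2  -5.33  0.2 ] [-0.01 -0.   -1.7 ]
```

servo_tool(commands=[-4.2,-4,0,0,0,-1.7,0.3,-4,-4.1,0,0,0,-1.7,0.3,-3.9,-4.2,0,0,0,-1.7,0.3,-3.8,-4.3,0,0,0,-1.7,0.3,-3.7,-4.4,0,0,0,-1.7,0.3])

```text
time_s: 0.78
ee_pos: [0.3407, 0.2243, 0.2292]
ee_rot: [0.14, 0.99, -0.001, -0.0]
ft_force: [1.2, -0.1, -0.7]
opening: 0.698
```

servo_tool(commands=[-3.5,-4.6,0,0,0,-1.7,0.3,-3.4,-4.7,0,0,0,-1.7,0.3,-3.2,-4.8,0,0,0,-1.7,0.3,-3.1,-4.9,0,0,0,-1.7,0.3,-3,-5,0,0,0,-1.7,0.3])

```text
time_s: 1.4
ee_pos: [0.4478, -0.0547, 0.2298]
ee_rot: [0.064, 0.998, -0.0, 0.001]
ft_force: [1.4, 1.2, -0.4]
opening: 0.7
```

```bash
python3 - <<'E'
from h import *
plan([.542,-.2825,.2],90)
E
```

```text
t 1.4 pos [ 0.4478 -0.0547  0.2298] q [-0.37  0.08  1.76 -0.    1.3  -1.81] F [ 1.4  1.2 -0.4] op 0.7 yaw 82.62 tilt [ 0.0012 -0.0009]
rows 5
[-2.45 -4.28  0.6 ] [-0.01  0.01 -1.48]
[-2.34 -4.34  0.6 ] [-0.01  0.01 -1.48]
[-2.23 -4.4   0.6 ] [-0.01  0.01 -1.48]
[-2.12 -4.45  0.6 ] [-0.01  0.01 -1.48]
[-2.   -4.51  0.6 ] [-0.01  0.01 -1.48]
```

servo_tool(commands=[-2.5,-4.3,0.6,0,0,-1.5,0.3,-2.4,-4.4,0.6,0,0,-1.5,0.3,-2.3,-4.4,0.6,0,0,-1.5,0.3,-2.2,-4.5,0.6,0,0,-1.5,0.3,-2,-4.5,0.6,0,0,-1.5,0.3])

```text
time_s: 2.02
ee_pos: [0.5466, -0.2932, 0.1985]
ee_rot: [-0.002, 1.0, 0.0, 0.001]
ft_force: [0.4, -0.4, 0.1]
opening: 0.7
```

servo_tool(commands=[0,0,0,0,0,0,0.3])

```text
time_s: 2.15
ee_pos: [0.5467, -0.2963, 0.1965]
ee_rot: [-0.0, 1.0, 0.0, -0.0]
ft_force: [0.2, 0.3, 0.6]
opening: 0.699
```

```bash
python3 - <<'E'
from h import *
import pickle
cm=arm.camera_model("wrist");im=arm.get_image("wrist");cv2.imwrite("pics/w1.png",im);pickle.dump(cm,open("w1.pkl","wb"))
plan([.542,-.3125,.2],90)
print(proj("wrist",[[.542,-.3125,.078],[.57,-.3125,.078],[.514,-.3125,.078],[.542,-.3776,.091]],cm).round(0))
E
```

```text
t 2.2 pos [ 0.5462 -0.2945  0.1968] q [-0.67  0.41  1.41  0.    1.33 -2.25] F [-0.1  0.5 -0.3] op 0.699 yaw 90.07 tilt [-0.0004  0.0017]
rows 1
[ 0.43 -1.8  -0.32] [ 0.1  -0.03  0.07]
[[308. 184.]
 [308. 211.]
 [307. 155.]
 [236. 187.]]
```

View pics/w1.png

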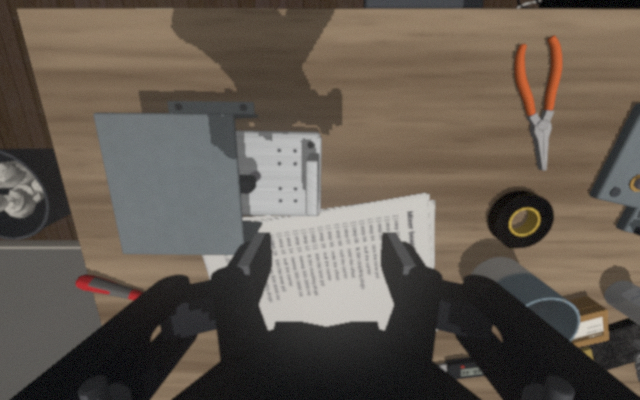

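```bash
python3 - <<'E'
from h import *
im=cv2.imread("pics/w1.png")
cv2.imwrite("pics/w1z.png",cv2.resize(im[110:230,220:340],None,fx=5,fy=5,interpolation=cv2.INTER_CUBIC))
E
```

```text
(no output)
```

View pics/w1z.png

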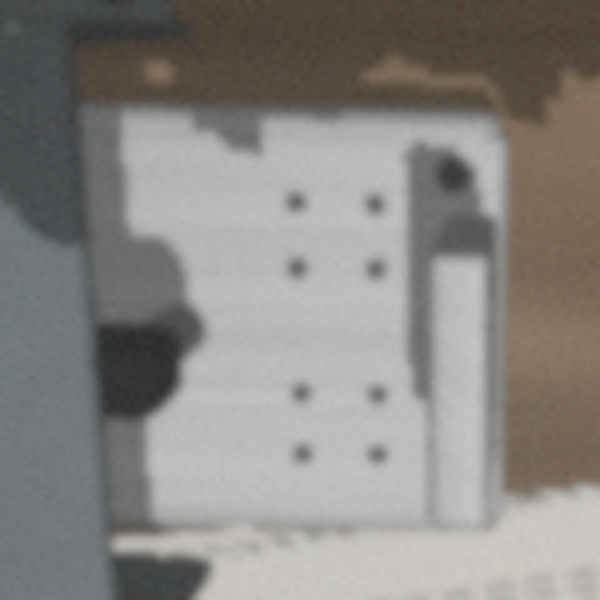

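```bash
python3 - <<'E'
from h import *
import pickle
cm=pickle.load(open("w1.pkl","rb"))
f=lambda p:(np.array(p,float)+.5)/5-.5+[220,110]
b=onz("wrist",f([(433,256),(488,257),(488,522),(436,522)]),.078,cm);print(b.round(4),b.mean(0).round(4))
e=onz("wrist",f([(505,125),(498,505)]),.022,cm);print("end",e.round(4))
r=onz("wrist",f([(88,240),(107,580)]),.091,cm);print("roof edge",r.round(4))
h=onz("wrist",f([(130,320),(130,415)]),.074,cm);print("handle sides",h.round(4))
h=onz("wrist",f([(300,104),(300,527)]),.022,cm);print("slab sides",h.round(4))
E
```

```text
[[ 0.5196 -0.3138  0.078 ]
 [ 0.5198 -0.3034  0.078 ]
 [ 0.573  -0.3038  0.078 ]
 [ 0.573  -0.3142  0.078 ]] [ 0.5463 -0.3088  0.078 ]
end [[ 0.4993 -0.301   0.022 ]
 [ 0.5893 -0.3032  0.022 ]]
roof edge [[ 0.5146 -0.3744  0.091 ]
 [ 0.58   -0.3766  0.091 ]]
handle sides [[ 0.5327 -0.3731  0.074 ]
 [ 0.5519 -0.3747  0.074 ]]
slab sides [[ 0.4947 -0.3466  0.022 ]
 [ 0.5949 -0.3513  0.022 ]]
```

```bash
python3 - <<'E'
from h import *
plan([.545,-.310,.044],89.5)
E
```

```text
t 2.2 pos [ 0.5462 -0.2945  0.1968] q [-0.67  0.41  1.41  0.    1.33 -2.25] F [-0.1  0.5 -0.3] op 0.699 yaw 90.07 tilt [-0.0004  0.0017]
rows 3
[ 0.04 -0.53  5.09] [ 0.03 -0.01  0.19]
[ 0.04 -0.52  5.09] [ 0.03 -0.01  0.19]
[ 0.04 -0.52  5.09] [ 0.03 -0.01  0.19]
```

Align laterally first, then down.

servo_tool(commands=[0.1,-1.5,3,0.1,0,0.5,0.3,0,0,4,0,0,0,0.3,0,0,4,0,0,0,0.3,0,0,2.5,0,0,0,0.3,0,0,1.5,0,0,0,0.3])

```text
time_s: 2.82
ee_pos: [0.5455, -0.3041, 0.0465]
ee_rot: [0.002, 1.0, -0.0, 0.001]
ft_force: [-0.2, 0.4, 0.3]
opening: 0.702
```

```bash
python3 - <<'E'
from h import *
plan([.545,-.310,.043],89.5)
cv2.imwrite("pics/w2.png",arm.get_image("wrist"))
E
```

```text
t 2.83 pos [ 0.5455 -0.3041  0.0465] q [-0.69  0.56  1.57  0.    1.02 -2.25] F [-0.2  0.4  0.3] op 0.702 yaw 89.73 tilt [ 0.0027 -0.0006]
rows 1
[ 0.05 -0.59  0.35] [-0.04  0.16  0.23]
```

View pics/w2.png

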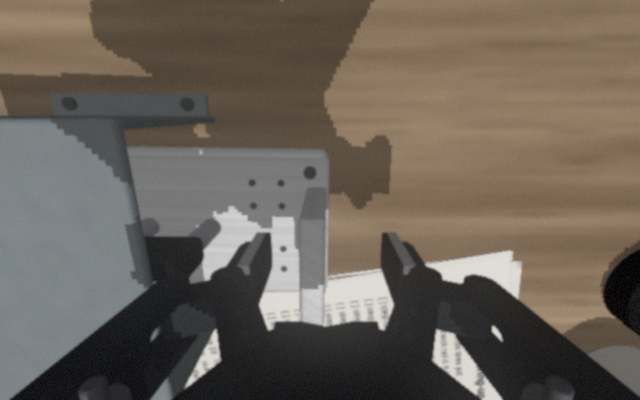

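servo_tool(commands=[0,-0.6,0.4,0,0.1,0.2,0.3,0,0,0,0,0,0,0.6,0,0,0,0,0,0,1,0,0,0,0,0,0,1,0,0,0,0,0,0,1], newtons=90)

```text
time_s: 3.5
ee_pos: [0.5461, -0.3103, 0.044]
ee_rot: [0.004, 1.0, -0.001, 0.001]
ft_force: [0.4, -1.0, -4.3]
opening: 0.124
```

servo_tool(commands=[0,0,0,0,0,0,1,0,0,0,0,0,0,1])

```text
time_s: 3.75
ee_pos: [0.5461, -0.3102, 0.0439]
ee_rot: [0.004, 1.0, -0.001, 0.001]
ft_force: [0.4, -0.8, -0.9]
opening: 0.129
```

servo_tool(commands=[0,0,-0.4,0,0,0,1,0,0,0,0,0,0,1,0,1,0,0,0,0,1,0,2,0,0,0,0,1,0,2,0,0,0,0,1])

```text
time_s: 4.38
ee_pos: [0.5451, -0.2567, 0.0465]
ee_rot: [0.005, 1.0, 0.001, -0.0]
ft_force: [-0.7, -0.4, -4.5]
opening: 0.131
```

```bash
python3 - <<'E'
from h import *
plan([.545,-.160,.048],89.5)
cv2.imwrite("pics/w3.png",arm.get_image("wrist"))
E
```

```text
t 4.38 pos [ 0.5451 -0.2567  0.0465] q [-0.63  0.53  1.62  0.    0.99 -2.19] F [-0.7 -0.4 -4.5] op 0.131 yaw 89.39 tilt [-0.0004  0.0019]
rows 2
[ 0.06  4.84 -0.07] [ 0.05 -0.01 -0.05]
[ 0.05  4.84 -0.07] [ 0.05 -0.01 -0.05]
```

View pics/w3.png

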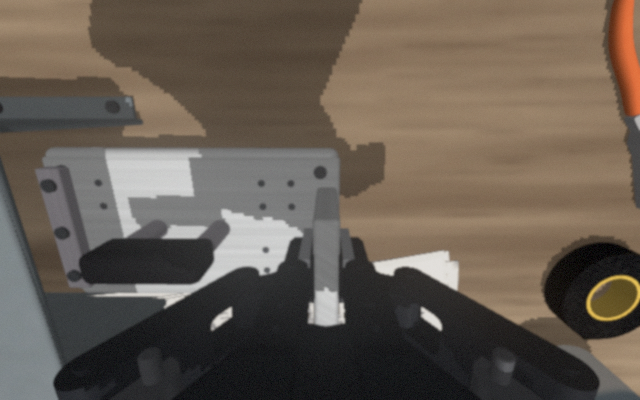

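servo_tool(commands=[0,3,0,0,0,0,1,0,3.5,0,0,0,0,1,0,2.2,0,0,0,0,1,0,0.7,0,0,0,0,1,0,0,0,0,0,0,1])

```text
time_s: 5.05
ee_pos: [0.5338, -0.169, 0.0464]
ee_rot: [0.002, 1.0, -0.011, -0.011]
ft_force: [-0.3, -0.7, -3.8]
opening: 0.13
```

```bash
python3 - <<'E'
from h import *
plan([.545,-.160,.044],89.5)
E
```

```text
t 5.05 pos [ 0.5338 -0.169   0.0464] q [-0.49  0.47  1.72 -0.04  0.96 -2.03] F [-0.3 -0.7 -3.8] op 0.13 yaw 89.8 tilt [-0.022 -0.021]
rows 1
[-1.13  0.91  0.19] [-1.21 -1.25  0.29]
```

servo_tool(commands=[-1.1,0.9,0,-1.2,-1.2,0.3,1,0,0,0,0,0,0,1])

```text
time_s: 5.3
ee_pos: [0.541, -0.1606, 0.0464]
ee_rot: [0.003, 1.0, -0.001, -0.004]
ft_force: [0.8, 4.7, -4.2]
opening: 0.122
```

```bash
python3 - <<'E'
from h import *
cv2.imwrite("pics/w4.png",arm.get_image("wrist"));cv2.imwrite("pics/s4.png",arm.get_image("scene"))
plan([.545,-.160,.043],89.5)
E
```

```text
t 5.4 pos [ 0.5399 -0.1608  0.0463] q [-0.48  0.47  1.72 -0.01  0.96 -2.04] F [-7.4  2.3  2.8] op 0.124 yaw 89.65 tilt [-0.011 -0.002]
rows 1
[-0.51  0.08  0.32] [-0.12 -0.63  0.15]
```

View pics/w4.png

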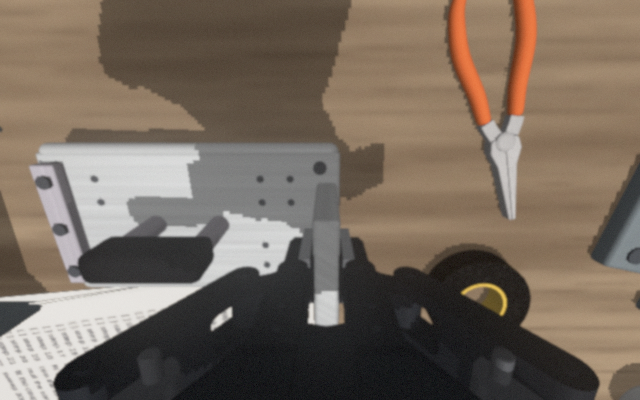

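View pics/s4.png

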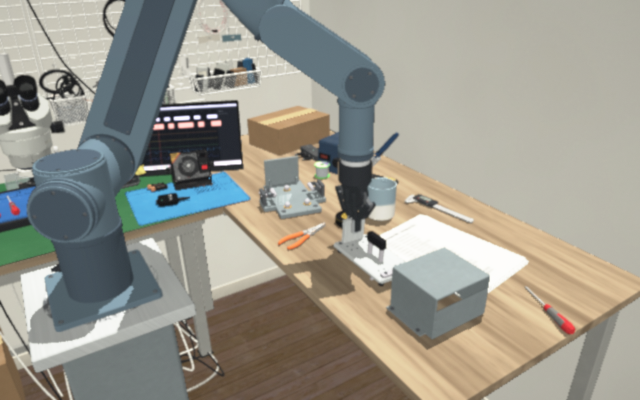

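servo_tool(commands=[0.8,-0.5,0,0,0,0,1,0.5,-0.7,0,0,-0.6,0,1,0,0,0,0,0,0,1])

```text
time_s: 5.78
ee_pos: [0.5276, -0.1739, 0.0466]
ee_rot: [0.003, 1.0, -0.002, 0.002]
ft_force: [-0.1, -0.7, -3.8]
opening: 0.126
```

```bash
python3 - <<'E'
from h import *
plan([.53,-.175,.043],89.5)
print(onz("top",[(308,140),(333,140),(320,162),(307,184),(329,184),(318,195)],.08).round(3))
E
```

```text
t 5.78 pos [ 0.5276 -0.1739  0.0466] q [-0.52  0.46  1.75 -0.    0.93 -2.08] F [-0.1 -0.7 -3.8] op 0.126 yaw 89.69 tilt [ 0.0031 -0.0036]
rows 1
[-0.24 -0.11  0.36] [-0.21  0.18  0.19]
[[ 0.731 -0.022  0.08 ]
 [ 0.73  -0.102  0.08 ]
 [ 0.658 -0.059  0.08 ]
 [ 0.587 -0.017  0.08 ]
 [ 0.586 -0.087  0.08 ]
 [ 0.552 -0.052  0.08 ]]
```

servo_tool(commands=[0,0,0.2,-0.2,0.2,0,1,0,0,0.2,0,0,0,1,0,0,0,0,0,0,1])

```text
time_s: 6.15
ee_pos: [0.5283, -0.1741, 0.0464]
ee_rot: [0.003, 1.0, -0.0, 0.001]
ft_force: [0.5, 0.6, -4.5]
opening: 0.128
```

servo_tool(commands=[0,0,0.2,0,0,0,1,0,0,0,0,0,0,1])

```text
time_s: 6.4
ee_pos: [0.5286, -0.1743, 0.0459]
ee_rot: [0.003, 1.0, -0.0, 0.001]
ft_force: [-1.5, 0.2, -1.3]
opening: 0.124
```

servo_tool(commands=[0,0,0.4,0,0,0,1,0,0,0,0,0,0,1])

```text
time_s: 6.65
ee_pos: [0.5288, -0.1744, 0.0461]
ee_rot: [0.003, 1.0, -0.001, 0.002]
ft_force: [-0.4, 0.2, -4.5]
opening: 0.125
```

servo_tool(commands=[0,0,0.3,0,0,0,1,0,0,0,0,0,0,1])

```text
time_s: 6.9
ee_pos: [0.529, -0.1746, 0.0458]
ee_rot: [0.003, 1.0, -0.002, 0.002]
ft_force: [0.4, 0.3, -2.2]
opening: 0.128
```

```bash
python3 - <<'E'
from h import *
plan([.529,-.175,.043],89.5)
s=arm.read_state();print(s["wrist_torque"],s["joint_efforts"].round(1))
im=arm.get_image("scene");cv2.imwrite("pics/s5.png",cv2.resize(im[190:300,310:430],None,fx=6,fy=5,interpolation=cv2.INTER_CUBIC))
im=arm.get_image("wrist");cv2.imwrite("pics/w5.png",im)
plan([.529,-.175,.043],89.5)
E
```

```text
t 6.9 pos [ 0.529  -0.1746  0.0458] q [-0.52  0.46  1.75 -0.    0.93 -2.08] F [ 0.4  0.3 -2.2] op 0.128 yaw 89.69 tilt [ 0.0046 -0.0031]
rows 1
[ 0.   -0.04  0.28] [-0.17  0.27  0.19]
[ 0.55335551 -0.00653796  0.03686427] [ -0.3 -50.7 -23.8  -0.4  -0.5   0. ]
t 7.0 pos [ 0.529  -0.1746  0.0455] q [-0.52  0.46  1.75 -0.    0.93 -2.08] F [-3.5  1.8  9.4] op 0.133 yaw 89.69 tilt [ 0.0043 -0.003 ]
rows 1
[-0.   -0.04  0.25] [-0.17  0.24  0.19]
```

View pics/s5.png

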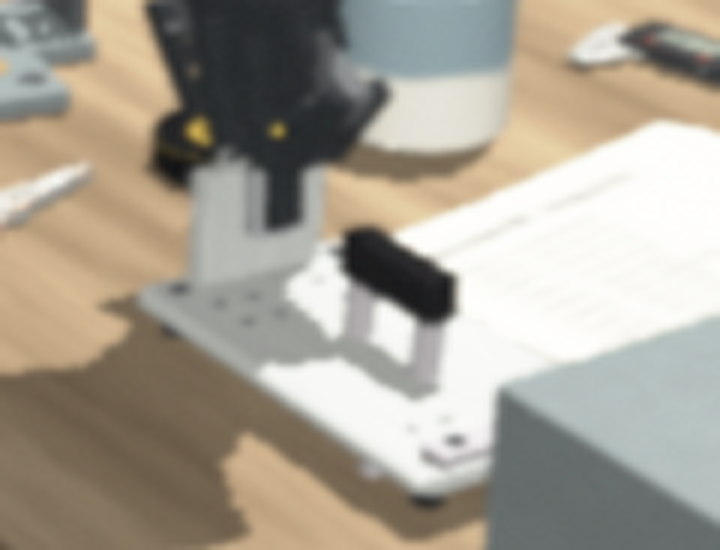

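View pics/w5.png

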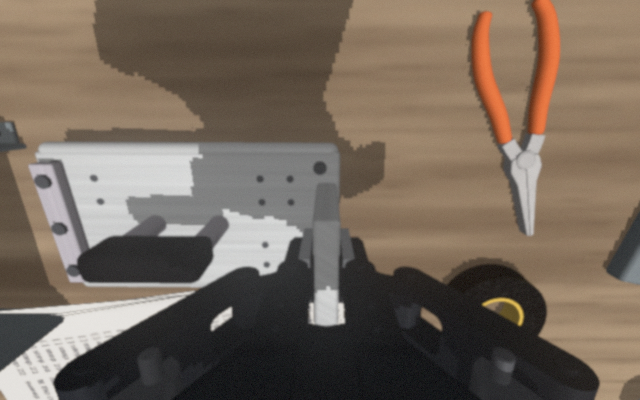

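servo_tool(commands=[0,0,0,0,0,0,0.7,0,0,0,0,0,0,0.5,0,0,0,0,0,0,0.4,0,0,0,0,0,0,0.4,0,0,0,0,0,0,0.4])

```text
time_s: 7.62
ee_pos: [0.5303, -0.1757, 0.0443]
ee_rot: [0.003, 1.0, -0.002, 0.003]
ft_force: [-0.5, -0.1, -0.0]
opening: 0.599
```

```bash
python3 - <<'E'
from h import *
plan([.529,-.175,.2],89.5)
im=arm.get_image("wrist");cv2.imwrite("pics/w6.png",im)
E
```

```text
t 7.62 pos [ 0.5303 -0.1757  0.0443] q [-0.52  0.46  1.75 -0.    0.93 -2.08] F [-0.5 -0.1 -0. ] op 0.599 yaw 89.7 tilt [ 0.0057 -0.0044]
rows 3
[ 0.01  0.   -5.19] [-0.08  0.11  0.07]
[ 0.02  0.01 -5.19] [-0.08  0.11  0.07]
[ 0.03  0.02 -5.19] [-0.08  0.11  0.07]
```

View pics/w6.png

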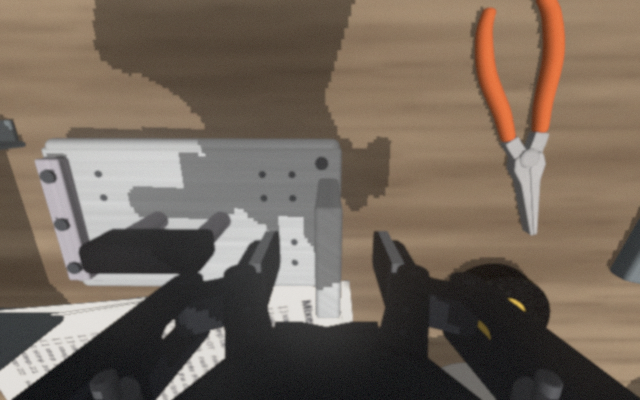

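servo_tool(commands=[0,0,-4,0,0,0,0.4,0,0,-5,0,0,0,0.4,0,0,-4,0,0,10,0.3,0,0,-2,0,0,10,0.3,0,0,0,0,0,10,0.3])

```text
time_s: 8.3
ee_pos: [0.5291, -0.1749, 0.1987]
ee_rot: [0.269, 0.963, -0.001, 0.003]
ft_force: [0.3, 0.9, 0.1]
opening: 0.699
```

servo_tool(commands=[0,0,0,0,0,10,0.3,0,0,0,0,0,10,0.3,0,0,0,0,0,10,0.3,0,0,0,0,0,10,0.3,0,0,0,0,0,10,0.3])

```text
time_s: 8.93
ee_pos: [0.529, -0.1748, 0.1997]
ee_rot: [0.662, 0.75, 0.0, 0.004]
ft_force: [-0.1, 0.8, 0.3]
opening: 0.697
```

```bash
python3 - <<'E'
from h import *
plan([.530,-.225,.19],-0.5)
E
```

```text
t 8.93 pos [ 0.529  -0.1748  0.1997] q [-0.52  0.29  1.57 -0.    1.27 -0.64] F [-0.1  0.8  0.3] op 0.697 yaw 7.11 tilt [ 0.0063 -0.0049]
rows 1
[-4.99 -0.53  0.99] [0.35 0.3  7.61]
```

servo_tool(commands=[-4,-0.5,0.5,0.4,0.3,7.6,0.3,-3,0,0.5,0,0,0,0.3,0,0,0,0,0,0,0.3])

```text
time_s: 9.3
ee_pos: [0.5288, -0.246, 0.1898]
ee_rot: [0.712, 0.702, -0.0, -0.0]
ft_force: [0.4, 0.5, 0.5]
opening: 0.698
```

```bash
python3 - <<'E'
from h import *
import pickle
plan([.530,-.26,.19],-0.5)
cm=arm.camera_model("wrist");im=arm.get_image("wrist");cv2.imwrite("pics/w7.png",im);pickle.dump(cm,open("w7.pkl","wb"))
E
```

```text
t 9.3 pos [ 0.5288 -0.246   0.1898] q [-0.63  0.35  1.51 -0.    1.28 -0.61] F [0.4 0.5 0.5] op 0.698 yaw -0.78 tilt [-0.0006  0.0002]
rows 1
[-1.4   0.14 -0.02] [-0.03 -0.01 -0.28]
```

View pics/w7.png

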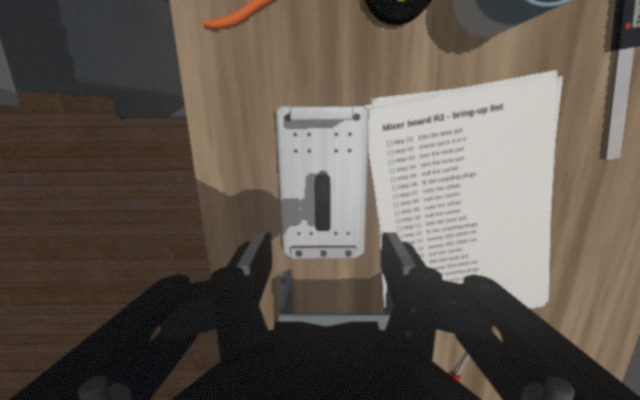

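```bash
python3 - <<'E'
from h import *
import pickle
cm=pickle.load(open("w7.pkl","rb"));im=cv2.imread("pics/w7.png")
g=cv2.cvtColor(im,cv2.COLOR_BGR2GRAY)[160:240,300:345]
m=(g<60).astype(np.uint8)
n,l,st,c=cv2.connectedComponentsWithStats(m);i=1+np.argmax(st[1:,4]);print(st[i],c[i])
ct=cv2.findContours((l==i).astype(np.uint8),0,1)[0][0].reshape(-1,2)+[300,160]
P=onz("wrist",ct,.074,cm)[:,:2];r=cv2.minAreaRect((P*1000).astype(np.float32));print(r, cv2.boxPoints(r).round(1))
cv2.imwrite("pics/w7z.png",cv2.resize(im[95:265,265:385],None,fx=4,fy=3.5,interpolation=cv2.INTER_CUBIC))
e=onz("wrist",[(278,108),(284,254),(368,108),(364,254)],.022,cm);print(e.round(4))
E
```

```text
[ 16  15  13  55 580] [21.57586207 44.72068966]
((525.2060546875, -257.63018798828125), (55.2412223815918, 11.977879524230957), 89.32280731201172) [[ 518.9 -285.2]
 [ 530.9 -285.3]
 [ 531.5 -230.1]
 [ 519.5 -229.9]]
[[ 0.4793 -0.1676  0.022 ]
 [ 0.4761 -0.3403  0.022 ]
 [ 0.5753 -0.1689  0.022 ]
 [ 0.5752 -0.3417  0.022 ]]
```

View pics/w7z.png

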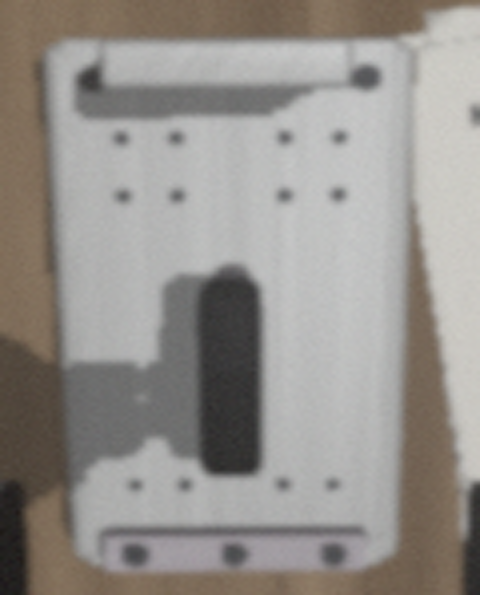

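```bash
python3 - <<'E'
from h import *
plan([.527,-.26,.043],-0.5)
E
```

```text
t 9.35 pos [ 0.5288 -0.245   0.19  ] q [-0.63  0.35  1.52  0.    1.28 -0.61] F [ 0.1 -0.  -0.1] op 0.702 yaw -0.74 tilt [-0.0004  0.0007]
rows 3
[-0.51 -0.05  4.9 ] [-0.01 -0.01 -0.08]
[-0.5  -0.05  4.9 ] [-0.01 -0.01 -0.08]
[-0.5  -0.05  4.9 ] [-0.01 -0.01 -0.08]
```

servo_tool(commands=[-1.5,-0.2,2,0,0,-0.2,0.35,0,0,4,0,0,0,0.35,0,0,4,0,0,0,0.35,0,0,3,0,0,0,0.35,0,0,1,0,0,0,0.35])

```text
time_s: 9.98
ee_pos: [0.5289, -0.2554, 0.0499]
ee_rot: [0.709, 0.705, 0.002, 0.002]
ft_force: [-0.2, -0.0, 0.1]
opening: 0.649
```

```bash
python3 - <<'E'
from h import *
plan([.527,-.26,.043],-0.5)
im=arm.get_image("wrist");cv2.imwrite("pics/w8.png",im)
E
```

```text
t 9.97 pos [ 0.5289 -0.2554  0.0499] q [-0.64  0.5   1.66  0.    0.98 -0.64] F [-0.2 -0.   0.1] op 0.649 yaw -0.29 tilt [ 0.0049 -0.0005]
rows 1
[-0.46 -0.2   0.69] [0.28 0.03 0.2 ]
```

View pics/w8.png

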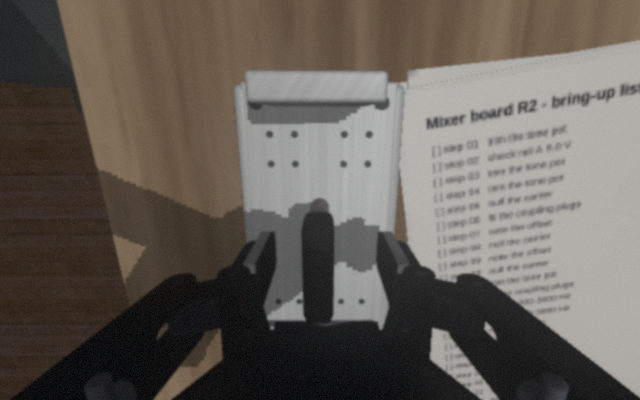

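servo_tool(commands=[-0.4,-0.2,0.6,0.3,0,0.2,0.35,0,0,0.1,0,0,0,0.6,0,0,0,0,0,0,1,0,0,0,0,0,0,1,0,0,0,0,0,0,1], newtons=100)

```text
time_s: 10.65
ee_pos: [0.5282, -0.2601, 0.0455]
ee_rot: [0.71, 0.704, -0.0, 0.002]
ft_force: [-0.3, -0.0, -3.8]
opening: 0.17
```

servo_tool(commands=[0,0,0,0,0,0,1,0,0,0,0,0,0,1])

```text
time_s: 10.9
ee_pos: [0.5282, -0.26, 0.0455]
ee_rot: [0.71, 0.704, -0.0, 0.002]
ft_force: [-0.0, 0.9, -2.3]
opening: 0.17
```

```bash
python3 - <<'E'
from h import *
plan([.527,-.26,.16],-0.5)
E
```

```text
t 10.9 pos [ 0.5282 -0.26    0.0455] q [-0.65  0.51  1.66 -0.    0.97 -0.64] F [-0.   0.9 -2.3] op 0.17 yaw -0.46 tilt [ 0.0023 -0.0029]
rows 3
[-0.01 -0.03 -3.82] [0.04 0.05 0.01]
[-0.01 -0.03 -3.82] [0.04 0.05 0.01]
[-0.   -0.04 -3.82] [0.04 0.05 0.01]
```

servo_tool(commands=[0,0,-1,0,0,0,1,0,0,-3,0,0,0,1,0,0,-5,0,0,0,1,0,0,-5,0,0,0,1,2,0,-1.5,0,0,0,1])

```text
time_s: 11.52
ee_pos: [0.5268, -0.2391, 0.2037]
ee_rot: [0.711, 0.703, -0.0, -0.001]
ft_force: [0.4, -0.3, -4.7]
opening: 0.172
```

servo_tool(commands=[4,0,0,0,0,2,1,4,0,0,0,0,2,1,4,0,0,0,0,2,1,3,0,0,0,0,2,1,1.5,0,0,0,0,2,1])

```text
time_s: 12.15
ee_pos: [0.5336, -0.0622, 0.1999]
ee_rot: [0.771, 0.637, -0.001, -0.005]
ft_force: [-0.9, 0.1, -4.2]
opening: 0.169
```

```bash
python3 - <<'E'
from h import *
import pickle
plan([.5349,.0,.2],-12)
cm=arm.camera_model("wrist");im=arm.get_image("wrist");cv2.imwrite("pics/w9.png",im);pickle.dump(cm,open("w9.pkl","wb"))
E
```

```text
t 12.15 pos [ 0.5336 -0.0622  0.1999] q [-0.33  0.26  1.61  0.    1.28 -0.14] F [-0.9  0.1 -4.2] op 0.169 yaw -10.89 tilt [-0.0086  0.0067]
rows 2
[ 3.07 -0.52  0.02] [-0.28 -0.14  0.55]
[ 3.06 -0.55  0.01] [-0.28 -0.14  0.55]
```

View pics/w9.png

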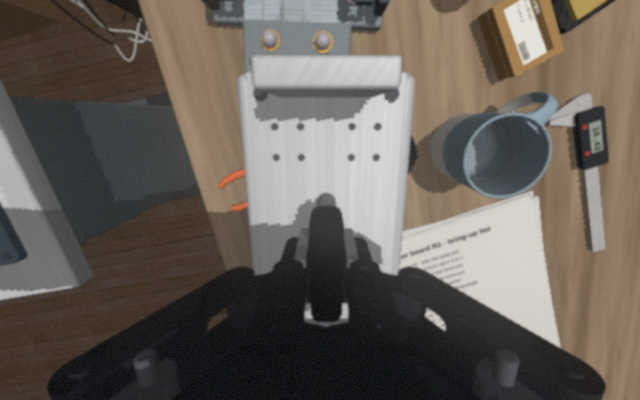

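servo_tool(commands=[0,0,0,-0.5,-0.3,1,1,0,0,0,0,0,0,1])

```text
time_s: 12.45
ee_pos: [0.5319, -0.0589, 0.1981]
ee_rot: [0.776, 0.63, -0.001, -0.002]
ft_force: [0.2, -0.4, -4.3]
opening: 0.17
```

```bash
python3 - <<'E'
from h import *
import pickle
plan([.5349,.0,.2],-12)
cm=arm.camera_model("wrist");im=arm.get_image("wrist");cv2.imwrite("pics/w10.png",im);pickle.dump(cm,open("w10.pkl","wb"))
cv2.imwrite("pics/w10a.png",cv2.resize(im[0:110,210:430],None,fx=3.5,fy=4,interpolation=cv2.INTER_CUBIC))
E
```

```text
t 12.45 pos [ 0.5319 -0.0589  0.1981] q [-0.32  0.26  1.62  0.    1.27 -0.11] F [ 0.2 -0.4 -4.3] op 0.17 yaw -11.86 tilt [-0.0042  0.0021]
rows 2
[ 2.92 -0.46 -0.09] [-0.13 -0.03  0.07]
[ 2.91 -0.46 -0.09] [-0.13 -0.03  0.07]
```

View pics/w10a.png

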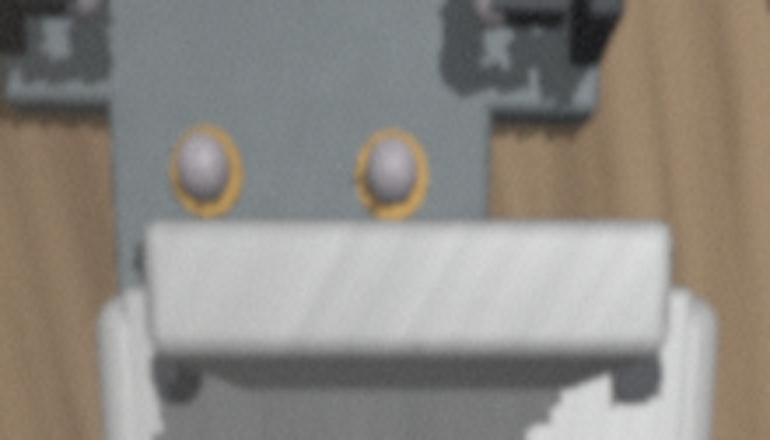

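```bash
python3 - <<'E'
from h import *
import pickle
cm=pickle.load(open("w10.pkl","rb"))
f=lambda p:(np.array(p,float)+.5)/[3.5,4]-.5+[210,0]
b=onz("wrist",f([(203,167),(391,171)]),.021,cm);print("balls",b.round(4),np.linalg.norm(b[0]-b[1]))
r=onz("wrist",f([(206,171),(392,176)]),.014,cm);print("rings",r.round(4),np.linalg.norm(r[0]-r[1]))
for q in(b,r):
    v=q[1]-q[0];yaw=np.degrees(np.arctan2(v[1],v[0]))+90;u=np.array([np.cos(np.radians(77.9)),np.sin(np.radians(77.9))]);print(yaw,"home",(q.mean(0)[:2]+.048*u).round(4))
zt=.198-.0455+.078
t=onz("wrist",f([(150,225),(668,225),(662,352),(152,352)]),zt,cm);print("bar",t.round(4))
v=t[1]-t[0];print("bar len",np.linalg.norm(v),"yaw",np.degrees(np.arctan2(v[1],v[0]))+90,"thick",np.linalg.norm(t[0]-t[3]))
a=np.radians(78.1);print("bar-88 ->handle",(t.mean(0)[:2]-.088*np.array([np.cos(a),np.sin(a)])).round(4))
# sides of slab near
im=cv2.imread("pics/scene0.png")
# triangulate top+scene
ft=lambda p,s,ox,oy:(np.array(p,float)+.5)/s-.5+[ox,oy]
pt=ft([(277,287),(514,273),(486,390)],7,205,160);ps=ft([(258,298),(398,391),(263,415)],7,250,145)
ot,dt=ray("top",pt);os_,ds=ray("scene",ps)
for i in range(3):
    A=np.c_[dt[i],-ds[i]];s=np.linalg.lstsq(A,os_-ot,rcond=None)[0];print("tri",((ot+s[0]*dt[i]+os_+s[1]*ds[i])/2).round(4),np.linalg.norm(A@s-(os_-ot)).round(4))
print("scene plane",onz("scene",ps,.021).round(4))
E
```

```text
balls [[0.5022 0.0946 0.021 ]
 [0.5564 0.0822 0.021 ]] 0.05559296578053548
rings [[0.5018 0.0953 0.014 ]
 [0.5566 0.0825 0.014 ]] 0.056264203949766896
77.10365983693474 home [0.5393 0.1353]
76.8504995781236 home [0.5393 0.1359]
bar [[0.5254 0.0357 0.2305]
 [0.5773 0.0248 0.2305]
 [0.5753 0.0143 0.2305]
 [0.5227 0.0254 0.2305]]
bar len 0.05300224197537318 yaw 78.08067336996628 thick 0.010687066920153435
bar-88 ->handle [ 0.532 -0.061]
tri [0.5493 0.1905 0.0211] 0.004
tri [0.553  0.0798 0.0224] 0.0018
tri [0.4988 0.0926 0.0215] 0.0033
scene plane [[0.5514 0.1902 0.021 ]
 [0.5552 0.0819 0.021 ]
 [0.5008 0.0929 0.021 ]]
```

```bash
python3 - <<'E'
from h import *
plan([.538,.136,.15],-12.4)
E
```

```text
t 12.5 pos [ 0.532  -0.0592  0.1981] q [-0.32  0.26  1.62  0.    1.27 -0.11] F [ 0.2 -0.6 -4.5] op 0.167 yaw -11.87 tilt [-0.0042  0.0021]
rows 4
[ 4.81 -0.85  1.21] [-0.07 -0.02  0.13]
[ 4.8  -0.86  1.21] [-0.07 -0.02  0.13]
[ 4.8  -0.88  1.21] [-0.07 -0.02  0.13]
[ 4.8  -0.89  1.21] [-0.07 -0.02  0.13]
```

servo_tool(commands=[4,-0.7,1,-0.2,0,0.3,1,5,-0.9,1,0,0,0.2,1,5,-0.9,1,0,0,0,1,4,-0.7,1,0,0,0,1,0,0,0.5,0,0,0,1])

```text
time_s: 13.12
ee_pos: [0.5414, 0.1232, 0.152]
ee_rot: [0.782, 0.624, 0.001, 0.001]
ft_force: [-0.7, -0.9, -4.4]
opening: 0.169
```

servo_tool(commands=[0,0,0,0,0,0,1])

```text
time_s: 13.25
ee_pos: [0.5412, 0.1225, 0.1514]
ee_rot: [0.782, 0.624, 0.0, 0.001]
ft_force: [-0.1, 0.5, -3.7]
opening: 0.169
```

```bash
python3 - <<'E'
from h import *
plan([.538,.136,.11],-12.4)
E
```

```text
t 13.25 pos [0.5412 0.1225 0.1514] q [ 0.02  0.33  1.64 -0.    1.17  0.25] F [-0.1  0.5 -3.7] op 0.169 yaw -12.83 tilt [ 0.0011 -0.001 ]
rows 1
[ 1.25 -0.62  4.14] [ 0.08  0.04 -0.43]
```

servo_tool(commands=[1.25,-0.6,1,0,0,-0.4,1,0,0,1.5,0,0,0,1,0,0,1.5,0,0,0,1,0,0,0.5,0,0,0,1])

```text
time_s: 13.75
ee_pos: [0.5386, 0.1337, 0.1037]
ee_rot: [0.781, 0.625, 0.0, 0.001]
ft_force: [-0.2, 0.0, -4.6]
opening: 0.167
```

```bash
python3 - <<'E'
from h import *
import pickle
plan([.538,.136,.10],-12.4)
cs=arm.read_state()
cm=arm.camera_model("wrist");im=arm.get_image("wrist");cv2.imwrite("pics/w11.png",im);pickle.dump(cm,open("w11.pkl","wb"))
im=arm.get_image("scene");cv2.imwrite("pics/s11.png",im);cv2.imwrite("pics/s11z.png",cv2.resize(im[135:225,245:335],None,fx=6.5,fy=6.5,interpolation=cv2.INTER_CUBIC))
im=arm.get_image("top");cv2.imwrite("pics/t11.png",im);cv2.imwrite("pics/t11z.png",cv2.resize(im[160:245,205:305],None,fx=7,fy=7,interpolation=cv2.INTER_CUBIC))
E
```

```text
t 13.75 pos [0.5386 0.1337 0.1037] q [ 0.04  0.38  1.69 -0.    1.06  0.26] F [-0.2  0.  -4.6] op 0.167 yaw -12.64 tilt [ 0.0019 -0.0015]
rows 1
[ 0.21 -0.11  0.37] [ 0.12  0.06 -0.24]
```

View pics/w11.png

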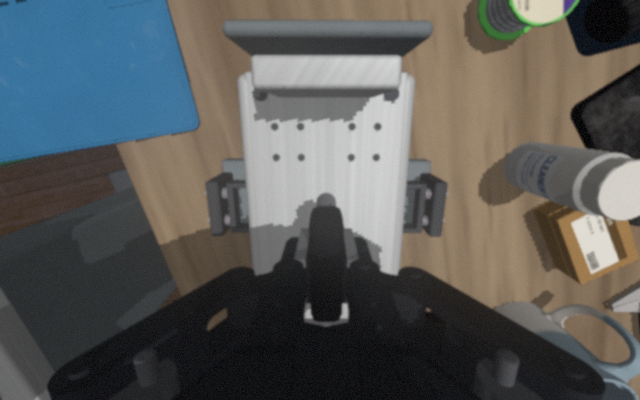

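View pics/s11z.png

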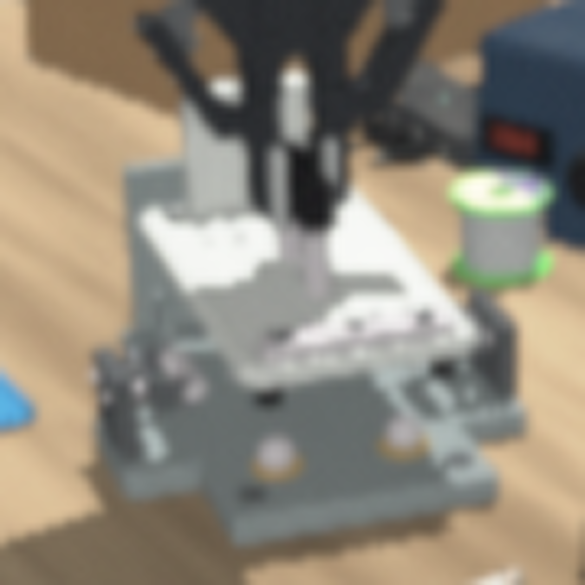

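View pics/t11z.png

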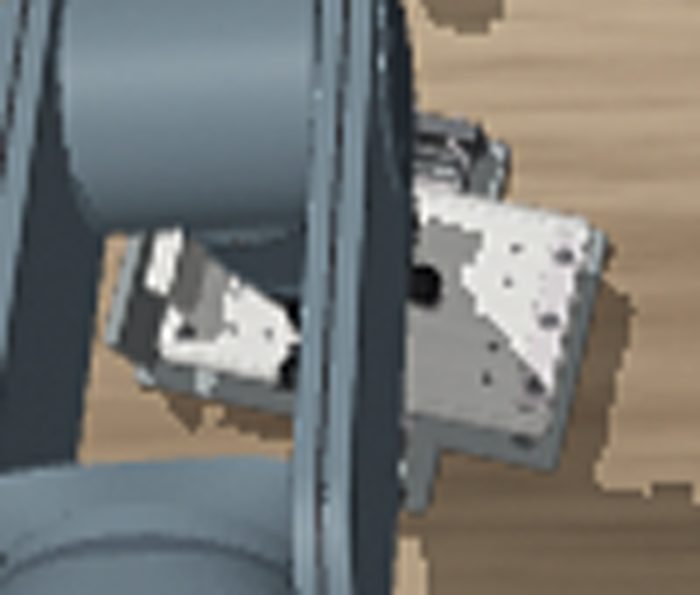

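```bash
python3 - <<'E'
from h import *
im=cv2.imread("pics/w11.png")
cv2.imwrite("pics/w11a.png",cv2.resize(im[10:110,215:440],None,fx=3.5,fy=5,interpolation=cv2.INTER_CUBIC))
cv2.imwrite("pics/w11b.png",cv2.resize(im[145:245,195:455],None,fx=3,fy=5,interpolation=cv2.INTER_CUBIC))
E
```

```text
(no output)
```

View pics/w11a.png

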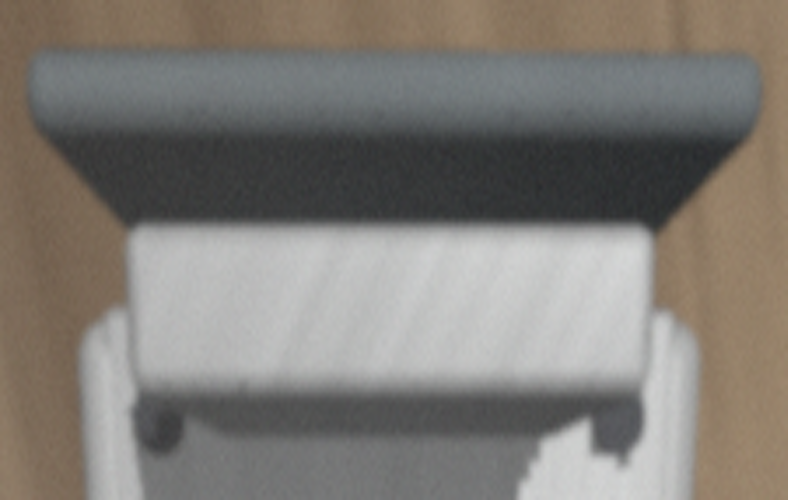

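View pics/w11b.png

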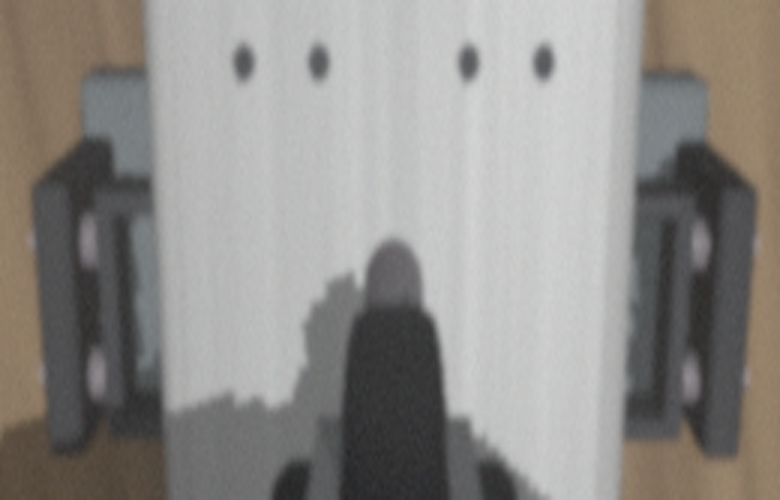

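```bash
python3 - <<'E'
from h import *
import pickle
cm=pickle.load(open("w11.pkl","rb"))
fa=lambda p:(np.array(p,float)+.5)/[3.5,5]-.5+[215,10]
fb=lambda p:(np.array(p,float)+.5)/[3,5]-.5+[195,145]
tcp=np.array([.5386,.1337]);a=np.radians(77.36);u=np.array([np.cos(a),np.sin(a)]);v=np.array([-u[1],u[0]])
def P(n,q):
    q=q[:,:2]-tcp;w=np.c_[q@u,q@v]*1000;print(n,w.round(1).tolist(),"mid",w.mean(0).round(1));return w
w=P("back top rear",onz("wrist",fa([(35,52),(760,58)]),.095,cm));print(np.degrees(np.arctan2(w[0,0]-w[1,0],w[0,1]-w[1,1])))
w=P("back top front",onz("wrist",fa([(42,132),(752,137)]),.095,cm));print(np.degrees(np.arctan2(w[0,0]-w[1,0],w[0,1]-w[1,1])))
w=P("bar",onz("wrist",fa([(130,225),(655,226),(138,388),(645,388)]),.1362,cm))
P("slab end",onz("wrist",fa([(100,315),(680,318)]),.0802,cm))
P("bracket",onz("wrist",fb([(35,187),(55,448),(755,187),(740,452)]),.05,cm))
P("ear",onz("wrist",fb([(85,73),(707,77)]),.014,cm))
P("slab sides",onz("wrist",fb([(153,150),(637,150)]),.0802-.005,cm))
E
```

```text
back top rear [[114.6, 47.9], [114.1, -51.1]] mid [114.4  -1.6]
0.26732078879370774
back top front [[107.8, 47.6], [107.4, -50.7]] mid [107.6  -1.5]
0.23401394634135964
bar [[91.8, 26.1], [91.8, -27.4], [80.9, 26.1], [80.9, -27.2]] mid [86.3 -0.6]
slab end [[93.4, 45.0], [93.1, -46.1]] mid [93.2 -0.6]
bracket [[24.3, 86.0], [-16.7, 85.8], [24.1, -87.7], [-17.6, -88.9]] mid [ 3.5 -1.2]
ear [[35.2, 85.6], [34.4, -88.2]] mid [34.8 -1.3]
slab sides [[35.1, 49.7], [35.0, -51.2]] mid [35.1 -0.7]
```

```bash
python3 - <<'E'
from h import *
f=lambda p,s,ox,oy:(np.array(p,float)+.5)/s-.5+[ox,oy]
u=np.array([np.cos(np.radians(77.2)),np.sin(np.radians(77.2))])
q=onz("top",f([(587,225),(546,433)],7,205,160),.080);print(q.round(4),np.linalg.norm(q[0]-q[1]));print((q.mean(0)[:2]+.084*u).round(4))
plan([.538,.136,.10],-12.9)
E
```

```text
[[0.5636 0.0414 0.08  ]
 [0.4697 0.06   0.08  ]] 0.09563435671574612
[0.5353 0.1326]
t 13.9 pos [0.5394 0.1339 0.1051] q [ 0.04  0.38  1.69 -0.    1.06  0.26] F [ 0.7 -0.1 -4.8] op 0.165 yaw -12.63 tilt [ 0.0037 -0.0013]
rows 1
[ 0.17 -0.19  0.51] [0.22 0.03 0.27]
```

servo_tool(commands=[0.25,0,0.7,0.2,0,0.5,1,0,0,0.5,0,0,0,1,0,0,0,0,0,0,1])

```text
time_s: 14.28
ee_pos: [0.5411, 0.1365, 0.0933]
ee_rot: [0.784, 0.621, 0.001, 0.001]
ft_force: [0.6, -0.3, -4.5]
opening: 0.165
```

```bash
python3 - <<'E'
from h import *
plan([.5394,.1359,.08],-13)
E
```

```text
t 14.28 pos [0.5411 0.1365 0.0933] q [ 0.05  0.4   1.7  -0.    1.04  0.28] F [ 0.6 -0.3 -4.5] op 0.165 yaw -13.17 tilt [ 0.0024 -0.0004]
rows 1
[-0.1  -0.15  1.33] [ 0.14 -0.01 -0.17]
```

servo_tool(commands=[-0.1,-0.15,0.4,0.1,0,-0.2,1,0,0,0.4,0,0,0,1,0,0,0.2,0,0,0,1,0,0,0,0,0,0,1])

```text
time_s: 14.78
ee_pos: [0.5394, 0.1359, 0.0828]
ee_rot: [0.782, 0.623, 0.0, 0.0]
ft_force: [0.2, -0.1, -4.3]
opening: 0.171
```

```bash
python3 - <<'E'
from h import *
plan([.5394,.1359,.0765],-13)
im=arm.get_image("scene");cv2.imwrite("pics/s12z.png",cv2.resize(im[135:225,245:335],None,fx=6.5,fy=6.5,interpolation=cv2.INTER_CUBIC))
E
```

```text
t 14.78 pos [0.5394 0.1359 0.0828] q [0.05 0.41 1.71 0.   1.02 0.27] F [ 0.2 -0.1 -4.3] op 0.171 yaw -12.95 tilt [0.001  0.0001]
rows 1
[0.   0.   0.63] [ 0.06 -0.02  0.05]
```

View pics/s12z.png

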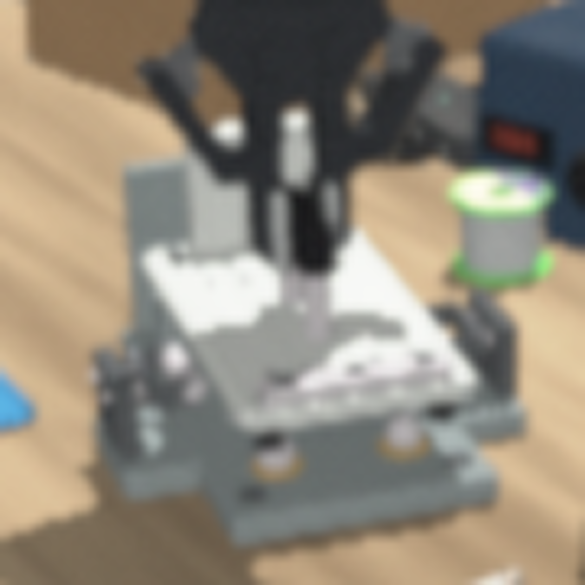

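Position exact. Descend gently into the rollers.

servo_tool(commands=[0,0,0.4,0,0,0,1,0,0,0.3,0,0,0,1,0,0,0.3,0,0,0,1])

```text
time_s: 15.2
ee_pos: [0.5402, 0.1359, 0.0739]
ee_rot: [0.782, 0.623, 0.001, 0.001]
ft_force: [-2.6, -0.4, 8.1]
opening: 0.168
```

servo_tool(commands=[0,0,0.4,0,0,0,1,0,0,0.4,0,0,0,1])

```text
time_s: 15.45
ee_pos: [0.5401, 0.1361, 0.0669]
ee_rot: [0.782, 0.623, 0.001, 0.001]
ft_force: [-1.5, 0.5, -4.5]
opening: 0.171
```

```bash
python3 - <<'E'
from h import *
plan([.5394,.1359,.0645],-13)
print(arm.read_state()["wrist_torque"].round(2))
E
```

```text
t 15.45 pos [0.5401 0.1361 0.0669] q [ 0.05  0.43  1.73 -0.    0.98  0.27] F [-1.5  0.5 -4.5] op 0.171 yaw -12.93 tilt [0.0037 0.0001]
rows 1
[-0.03 -0.06  0.24] [ 0.2  -0.06  0.07]
[0.09 0.39 0.04]
```

servo_tool(commands=[0,0,0.3,0,0,0,1,0,0,0.3,0,0,0,1])

```text
time_s: 15.7
ee_pos: [0.54, 0.1367, 0.064]
ee_rot: [0.782, 0.623, 0.002, 0.001]
ft_force: [-13.0, -1.2, 37.6]
opening: 0.171
```

servo_tool(commands=[0,0,0.3,0,0,0,1,0,0,0.3,0,0,0,1])

```text
time_s: 15.95
ee_pos: [0.54, 0.1367, 0.064]
ee_rot: [0.782, 0.624, 0.002, 0.002]
ft_force: [-10.5, -0.9, 26.0]
opening: 0.172
```

```bash
python3 - <<'E'
from h import *
plan([.5394,.1359,.0645],-13)
print(arm.read_state()["wrist_torque"].round(2))
im=arm.get_image("scene");cv2.imwrite("pics/s13z.png",cv2.resize(im[135:225,245:335],None,fx=6.5,fy=6.5,interpolation=cv2.INTER_CUBIC))
E
```

```text
t 15.95 pos [0.54   0.1367 0.064 ] q [ 0.05  0.43  1.73 -0.    0.97  0.27] F [-10.5  -0.9  26. ] op 0.172 yaw -12.82 tilt [ 0.0061 -0.0003]
rows 1
[-0.09 -0.04 -0.05] [ 0.34 -0.06  0.18]
[-0.28  2.22 -0.04]
```

View pics/s13z.png

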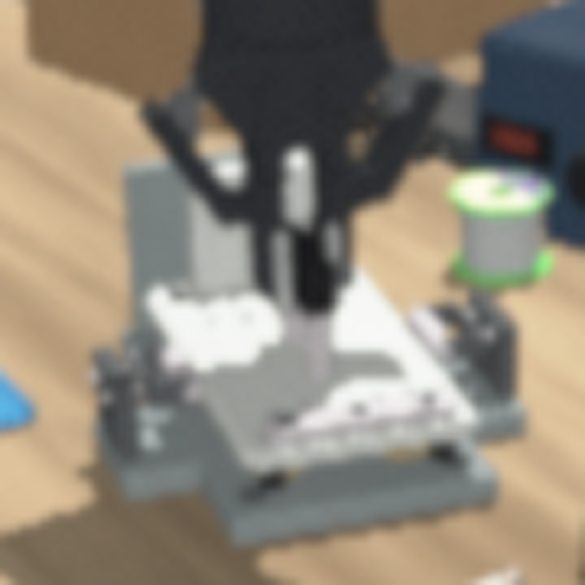

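servo_tool(commands=[0,0,0,0,0,0,0.7,0,0,0,0,0,0,0.5,0,0,0,0,0,0,0.4,0,0,0,0,0,0,0.4])

```text
time_s: 16.5
ee_pos: [0.5425, 0.1366, 0.065]
ee_rot: [0.782, 0.624, 0.004, 0.004]
ft_force: [-0.7, -1.0, -0.5]
opening: 0.598
```

```bash
python3 - <<'E'
from h import *
plan([.54,.1367,.16],-13)
E
```

```text
t 16.5 pos [0.5425 0.1366 0.065 ] q [ 0.05  0.43  1.73 -0.    0.97  0.27] F [-0.7 -1.  -0.5] op 0.598 yaw -12.81 tilt [ 0.0116 -0.0004]
rows 2
[-0.01 -0.07 -4.75] [ 0.33 -0.06  0.09]
[-0.02 -0.09 -4.75] [ 0.33 -0.06  0.09]
```

Released. Rise straight, then back away to clear the top camera.

servo_tool(commands=[0,0,-3,0.6,0,0,0.4,0,0,-4,0,0,0,0.4,0,0,-5,0,0,0,0.4,-2,0,-3,0,0,0,0.4,-3,0,0,0,0,0,0.4])

```text
time_s: 17.12
ee_pos: [0.5309, 0.0878, 0.2171]
ee_rot: [0.781, 0.625, -0.0, -0.001]
ft_force: [1.1, -0.4, -0.1]
opening: 0.602
```

servo_tool(commands=[-3,0,0,0,0,0,0.4,-2,0,0,0,0,0,0.4,0,0,0,0,0,0,0.4])

```text
time_s: 17.5
ee_pos: [0.5198, 0.0362, 0.2174]
ee_rot: [0.781, 0.624, -0.0, -0.001]
ft_force: [0.7, -0.1, -0.1]
opening: 0.596
```

```bash
python3 - <<'E'
from h import *
import pickle
cm=arm.camera_model("wrist");im=arm.get_image("wrist");cv2.imwrite("pics/w14.png",im);pickle.dump(cm,open("w14.pkl","wb"))
im=arm.get_image("scene");cv2.imwrite("pics/s14.png",im);cv2.imwrite("pics/s14z.png",cv2.resize(im[135:225,245:335],None,fx=6.5,fy=6.5,interpolation=cv2.INTER_CUBIC))
plan([.54,.1367,.16],-13)
E
```

```text
t 17.6 pos [0.5199 0.0374 0.2173] q [-0.14  0.22  1.62  0.    1.3   0.08] F [0.6 0.1 0.5] op 0.596 yaw -12.69 tilt [-0.0014  0.0017]
rows 2
[ 5.06 -0.11  2.87] [-0.05 -0.04  0.16]
[ 5.06 -0.12  2.87] [-0.05 -0.04  0.16]
```

View pics/w14.png

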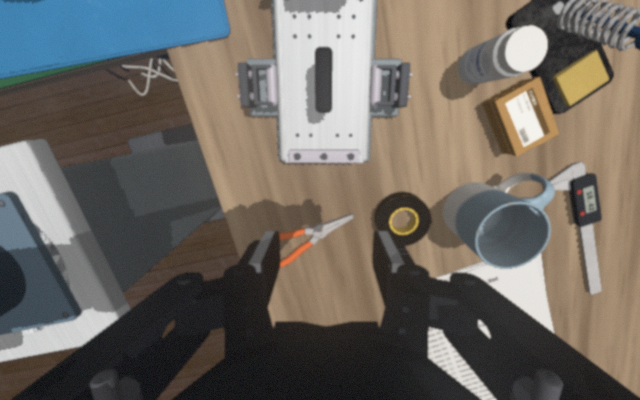

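View pics/s14z.png

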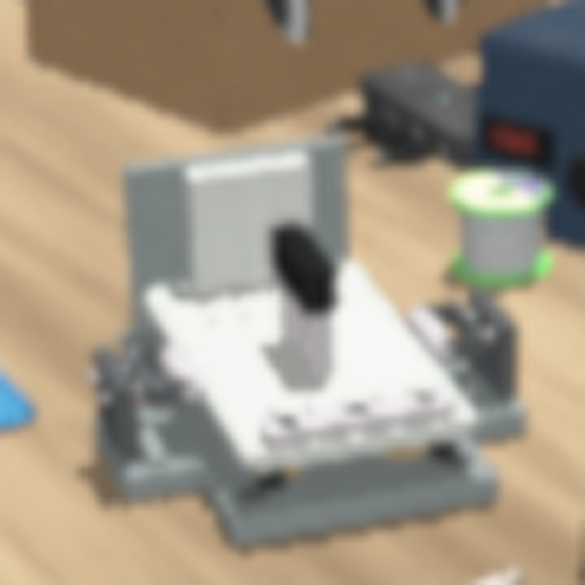

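```bash
python3 - <<'E'
from h import *
import pickle
cm=pickle.load(open("w14.pkl","rb"));im=cv2.imread("pics/w14.png")
cv2.imwrite("pics/w14z.png",cv2.resize(im[0:175,225:425],None,fx=4,fy=3.4,interpolation=cv2.INTER_CUBIC))
# handle centroid in wrist
g=cv2.cvtColor(im,cv2.COLOR_BGR2GRAY)[40:120,308:340];m=(g<55).astype(np.uint8)
n,l,st,c=cv2.connectedComponentsWithStats(m);i=1+np.argmax(st[1:,4])
ct=cv2.findContours((l==i).astype(np.uint8),0,1)[0][0].reshape(-1,2)+[308,40]
for z in(.093,):
    P=onz("wrist",ct,z,cm)[:,:2];r=cv2.minAreaRect((P*1000).astype(np.float32));print(r)
    r2=cv2.fitLine((P*1000).astype(np.float32),cv2.DIST_L2,0,.01,.01).ravel();print(np.degrees(np.arctan2(r2[1],r2[0])))
h=np.array([.538,.1345]);a=np.radians(77.3);u=np.array([np.cos(a),np.sin(a)]);v=np.array([-u[1],u[0]])
pts=[(-84,46,41),(-84,-46,41),(94,28,97),(94,-28,97),(82,28,97),(110,52,95),(110,-52,95)]
s=proj("scene",[[*(h+(x*u+y*v)/1000),z/1000] for x,y,z in pts]);print(((s-[245,135]+.5)*6.5).round(0))
E
```

```text
Traceback (most recent call last):
ValueError: attempt to get argmax of an empty sequence
```

View pics/w14z.png

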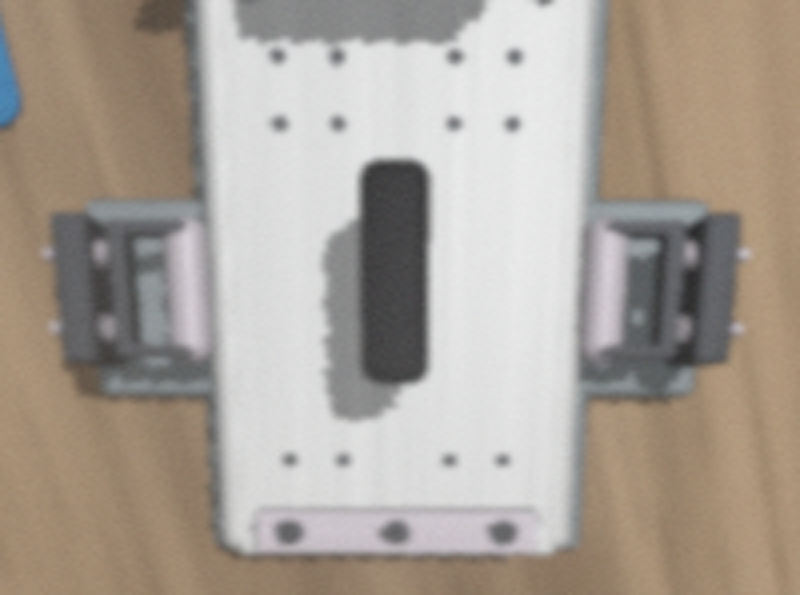

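servo_tool(commands=[-5,0,0,0,0,0,0.4,-5,0,0,0,0,0,0.4,-5,0,0,0,0,0,0.4,-5,0,0,0,0,0,0.4,-4,0,0,0,0,0,0.4])

```text
time_s: 18.23
ee_pos: [0.4701, -0.1958, 0.216]
ee_rot: [0.777, 0.63, 0.001, -0.002]
ft_force: [1.1, -0.3, -0.4]
opening: 0.601
```

```bash
python3 - <<'E'
from h import *
im=arm.get_image("top");cv2.imwrite("pics/t15z.png",cv2.resize(im[160:245,205:305],None,fx=7,fy=7,interpolation=cv2.INTER_CUBIC))
E
```

```text
(no output)
```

View pics/t15z.png

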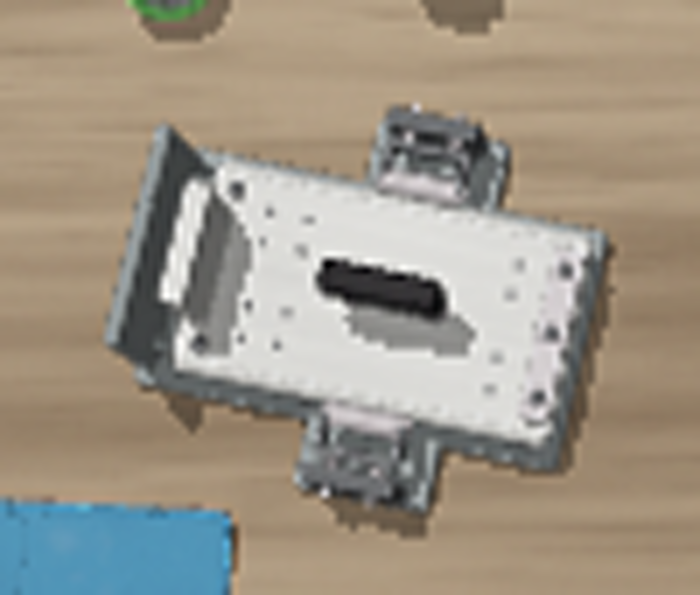

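```bash
python3 - <<'E'
from h import *
f=lambda p,s,ox,oy:(np.array(p,float)+.5)/s-.5+[ox,oy]
q=onz("top",f([(316,278),(446,300)],7,205,160),.089);print("handle ends",q.round(4),q.mean(0).round(4),np.linalg.norm(q[0]-q[1]))
t=onz("top",f([(196,180),(170,303),(180,297)],7,205,160),.097);print("bar",t.round(4))
h=np.array([.5349,.1336]);a=np.radians(77.5);u=np.array([np.cos(a),np.sin(a)]);v=np.array([-u[1],u[0]])
pts=[(-84,46,41),(-84,-46,41),(94,28,97),(94,-28,97),(82,28,97),(82,-28,97),(110,52,95),(110,-52,95)]
X=[[*(h+(x*u+y*v)/1000),z/1000] for x,y,z in pts]
print("top",((proj("top",X)-[205,160]+.5)*7).round(0).tolist())
X=np.array(X)+[.003,.0005,0]
print("scene",((proj("scene",X)-[245,135]+.5)*6.5).round(0).tolist())
E
```

```text
handle ends [[0.5398 0.1617 0.089 ]
 [0.5289 0.1036 0.089 ]] [0.5344 0.1327 0.089 ] 0.05908593139682402
bar [[0.5836 0.2144 0.097 ]
 [0.5282 0.225  0.097 ]
 [0.5308 0.2206 0.097 ]]
top [[551.0, 439.0], [594.0, 245.0], [156.0, 304.0], [186.0, 183.0], [182.0, 310.0], [212.0, 188.0], [109.0, 350.0], [164.0, 125.0]]
scene [[255.0, 451.0], [470.0, 415.0], [179.0, 165.0], [300.0, 148.0], [186.0, 175.0], [308.0, 157.0], [119.0, 165.0], [341.0, 134.0]]
```

```bash
python3 - <<'E'
from h import *
plan([.47,-.2,.21],-13)
arm.close_job()
E
```

```text
t 18.27 pos [ 0.4696 -0.2002  0.2159] q [-0.62  0.2   1.65  0.    1.29 -0.41] F [ 0.2 -5.  -0.5] op 0.602 yaw -12.06 tilt [-0.0003  0.0007]
rows 1
[0.03 0.04 0.59] [-0.03 -0.03  0.94]
the job is handed in; nothing more can be done
```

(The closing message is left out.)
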